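Hang the rinsed sample bottle on the drying peg

ROBOT

A 6-joint arm with a two-finger parallel gripper is mounted at the origin on the work surface. World frame = base frame: x ahead of the robot, y to its left, z up, the work surface at z = 0. Lengths are in mm, angles in rad, forces in N, time in s.
With the tool pointing down it reaches from about 350 to 775 mm from the base axis. Payload 7.3 kg.
Tool frame: the origin (TCP) lies between the finger pads; the fingertips stand 22 mm ahead of it and the grasp point (between the pads) lies 3 mm ahead of it; z points along the fingers, x is the direction in which the jaws open and shut, and the axes are right-handed (so a half turn about z gives the same grasp; the last joint's range is limited). The gripper opens to 92 mm and grips with 3 to 60 N. Pads are 19 mm wide; open, the fingers measure 130 mm over their backs; the gripper's body (75 mm by 190 mm) begins 47 mm behind the grasp point.
Start: joints at [-1.361, 0.342, 1.524, -0, 1.275, -0.146], TCP at [182.901, -492.128, 248.741] pointing down, gripper open.
Joint ranges: [-2.53, 2.53], [-0.77, 2.02], [0.04, 2.7], [-1, 4.14], [0.28, 2.66], [-3.11, 3.11]. Speed limits (rad/s): [2.57, 2.57, 3.14, 3.14, 3.14, 3.14].

INTERFACE

Orientations are given as [roll, pitch, yaw] about the fixed x, y, z axes, in that order (R = Rz(yaw) Ry(pitch) Rx(roll)).
In Python, from plant import * gives the robot as it stands. The module is installed in compiled form; this text tells all that it offers.
- The arm moves only by the shell command python3 -m handwheel 'ROWS' [OPENING]. ROWS is a JSON object of lists of equal length, an entry for each row: "translation": the shift along the world's x, y, z in units of 15 cm (1.0 is 15 cm), a list of three; "twist": the turn about the world's z in units of 90 degrees (1.0 is 90 degrees). In form: {"translation": [[tx, ty, tz], ...], "twist": [twist, ...]}. A call has exactly 8 rows; each row shifts and turns the pose as measured when the row begins; what a row does not reach is not made up. A row lasts 1/8 s, in which the tool goes at most 62.5 mm and 10.7 degrees, less where a joint would pass 70% of its speed; a pose out of reach is approached as far as the arm can. A call with a number of a shift or a turn outside -1 to 1 is refused whole. A call with a gripper value outside its range is refused whole. OPENING is the closure in counts, from 0 (fully open) to 255 (shut), set as the call begins (- or left out, the last holds). The fingers move at their own pace and stop on an object; the grip force is fixed at half the most. Time passes only in rows, so rows that do not move let the fingers close, or fill a call up. It gives the time, the measured TCP pose, the force and the opening at its end, in the units of the state.
- get_obs(): the state, without advancing time (a new reading comes with each control period).
- capture(name): name is "side" or "top" or "wrist"; returns a dict with "img" (420x560x3 uint8, red, green, blue), "vertical_fov" (degrees; the focal length in pixels is half the picture's height over the tangent of half this angle, whatever the lens; pixels are square), "cx", "cy" (the principal point, pixels), "distortion" ([k1, k2, p1, p2, k3] as OpenCV has them; the pictures are not rectified), "world_from_camera" (4x4, takes a point from camera to world coordinates). Camera axes: x right, y up, looking along -z (the intrinsics and any distortion apply to the point x, -y, -z); pixel columns grow to the right and rows downward; lengths in mm; the calibration is good to about 2 mm. A picture is of the moment at which its call begins. There is no depth.
- close_job(): hands the job in, once; it reports no verdict.
Trained networks look in the newest picture that a camera, given by its name, has taken for a name from the list of things; names that differ only in an ending like _2 or _b are one class to them, and where a whole thing is asked for, a point or a joint stands for the part that bears it (a point fixed in the world has none). Each returns a list of dicts, best first, with "score" (0 to 1); they miss things now and then, are a little off and sometimes report something else, mostly with a low value. They report only what shows in the picture. A call takes as long as a camera call. They do not tell look-alikes from the thing itself.
- search_frame(camera, label): "position" ([x, y, z] in mm, in the coordinates of the camera as it stood for that picture, good to about 4 mm: the middle of the surface that is visible of it).
- spot_point(camera, label): "position" ([x, y, z] in mm, in the coordinates of the camera as it stood for that picture, good to about 4 mm: a listed point, or the origin of a listed thing).
The state is a dict: "time": time; "joint_positions": joint angles; "dq": joint speeds; "tau": joint torques, N m; "tool_pos": TCP position; "tcp_rot": TCP orientation; "contact_force": force on the tool from outside, world axes, zero at the start; "moment": the same for the moment, N m; "grip_width": finger opening in mm.
Only numpy, scipy, OpenCV 4.12 (cv2) and the standard library are available. Lean on these libraries where they do the work, as an engineer would, in place of code of your own. Each camera call takes 0.05 s, during which the arm holds its last target.

TASK

Take the rinsed amber bottle from its green cradle, turn it mouth-down and slide its neck over the slim blue peg of the white drying rack until the mouth rests on the sloping board. Do it gently, let go so that the bottle stays hanging there, and leave the beaker, the culture dishes, the orange slide box and the white bottle with the red cap where they stand.

Things in the scene. Friction and masses are not known exactly. Their poses are not given: they have to be found in the camera images.
- bottle_center (a point): Centre of the hollow amber bottle, half-way (77.5 mm) along its 155 mm; z axis runs from the closed base to the mouth. Body: cylinder 44 mm in diameter up to 95 mm from the base; conical shoulder to 112 mm; then the neck, 23 mm outside, 16 mm bore, to 155 mm. About 0.12 kg. Starts lying in the cradle, its axis rising 20 deg from the horizontal towards the mouth.
- bottle_mouth (a point): Centre of the bottle's mouth, 77.5 mm from bottle_center along the bottle's z axis; same axes as the bottle.
- peg: Slim blue peg, middle one of three on the white rack: 11 mm in diameter, 90 mm long, the last 10 mm tapering to 6 mm. Origin at its foot on the sloping board's surface; z runs along the peg to its tip, 50 deg above the horizontal; y is horizontal, along the board. The board is square to the peg. Fixed. Two stout grey pegs (26 mm thick, 55 mm long; too thick for the neck) stand 90 mm to either side.
- cradle: Green cradle fixed to the bench, base 150 x 80 x 8 mm; origin at the centre of its underside; x axis points horizontally the way the bottle's mouth points at the start. Two V blocks, each 14 mm long, hold the bottle from below 12 mm and 86 mm from its base, reaching no higher than 3 mm below its axis; a low stop stands behind its base. Between the blocks both sides are free for fingers.
- rack: White drying rack that carries the three pegs, fixed to the bench; footprint 160 x 270 mm; sloping board 120 x 270 mm, highest edge 130 mm. Origin at the centre of its underside, 90 mm straight below the foot of the slim peg. The pegs lean towards its own -x.
- tray: Empty blue tray, 160 x 100 x 30 mm, fixed to the bench; may change places with the cradle. Origin at the centre of its underside.
- beaker: Clear beaker, 70 mm across, 85 mm high, upright; bystander. Origin at the centre of its underside.
- dishes: Stack of three white culture dishes, 90 mm across, 42 mm high; bystander. Origin at the centre of its underside.
- slidebox: Orange slide box, 80 x 100 x 35 mm; bystander. Origin at the centre of its underside.
- squeeze: White plastic bottle with a red cap, 60 mm across, 150 mm high, upright; bystander. Origin at the centre of its underside.
Things that resemble listed ones, but are neither listed nor needed, are in the scene too. What is meant by the part that bears bottle_center is not turquoise, and is the smaller of those in its own colour.

How it is judged (in metres and radians):
On the way:
1. the bottle is lifted clear of its cradle (height (world z) of bottle_center above 0.11 m and distance between bottle_center and cradle above 0.1 m), for 0.2 s.
At the end, for the whole second after the job is handed in: The bottle hangs mouth-down on the slim blue peg, released and at rest: the centre of its mouth within 12 mm of the peg's foot, its axis within 0.25 rad of the peg's (distance between bottle_mouth and peg below 0.012 m and angle between the z axis of bottle_mouth and the z axis of peg, either way round below 0.25 rad and z of bottle_center in the frame of peg above 0.06 m and linear speed of bottle below 0.02 m/s); the robot touches nothing.
It fails at once if a bystander (beaker, dishes, slide box, squeeze bottle) is moved more than 30 mm (distance of any of beaker, dishes, slidebox, squeeze from where it was at the start of the episode above 0.03 m).
It fails at once if the bottle is rammed or dropped onto the rack (over 50 N) (contact force between bottle and rack above 50 N).
It also fails if it takes over 58 s, if anything falls off the work surface, if the arm or the gripper's body presses on something with over 40 N, if the wrist force passes 120 N, or if a joint passes its speed limit or range.

## Working session

There is one attempt and no reset: what is moved stays moved. The work goes in short steps, Python scripts to look and compute and a shell command to move; the robot and the scene stay as the last step left them, time stands still between calls to the robot, and variables do not carry over. Pictures are saved under pics/ and viewed, and the job is handed in when it is done.

```bash
mkdir -p pics
cat > h.py <<'E'
from plant import *
import numpy as np, cv2, json
def K(c):
    h,w=c["img"].shape[:2]; f=h/2/np.tan(np.radians(c["vertical_fov"])/2)
    return np.array([[f,0,c["cx"]],[0,f,c["cy"]],[0,0,1.]])
def snap(name,fn):
    c=capture(name); cv2.imwrite("pics/"+fn,c["img"][:,:,::-1]); np.save("pics/"+fn+".npy",c,allow_pickle=True); return c
def load(fn): return np.load("pics/"+fn+".npy",allow_pickle=True).item()
def toworld(c,p): return (np.array(c["world_from_camera"])@np.append(p,1))[:3]
def ray(c,uv):
    n=cv2.undistortPoints(np.array([[uv]],float),K(c),np.array(c["distortion"],float))[0,0]
    T=np.array(c["world_from_camera"]); d=T[:3,:3]@np.array([n[0],-n[1],-1]); return T[:3,3],d/np.linalg.norm(d)
def onplane(c,uv,z):
    o,d=ray(c,uv); return o+d*(z-o[2])/d[2]
def proj(c,P):
    T=np.linalg.inv(np.array(c["world_from_camera"])); p=np.atleast_2d(P)@T[:3,:3].T+T[:3,3]
    p=p*[1,-1,-1]
    return cv2.projectPoints(p,np.zeros(3),np.zeros(3),K(c),np.array(c["distortion"],float))[0][:,0]
E
python3 - <<'E'
from h import *
np.set_printoptions(precision=1,suppress=True)
for n in("side","top","wrist"):
    c=snap(n,n+"0.png"); print(n,c["vertical_fov"],c["distortion"],np.array(c["world_from_camera"]))
    if n=="wrist": continue
    for l in ["bottle_center","bottle_mouth","peg","cradle","rack","tray","beaker","dishes","slidebox","squeeze"]:
        for d in spot_point(n,l): 
            w=toworld(c,d["position"]); print(n,l,round(d["score"],2),w,proj(c,w)[0])
print(get_obs())
E
```

```text
side 45.45459287775657 [-0.1  0.   0.   0.   0. ] [[ -0.8   0.4  -0.5  -3.7]
 [ -0.6  -0.5   0.6 674.7]
 [ -0.    0.8   0.7 852.5]
 [  0.    0.    0.    1. ]]
side bottle_center 0.98 [ 515.1 -239.4   65.7] [345.7 175.6]
side bottle_center 0.68 [345.   53.9  19.4] [338.5 286.9]
side bottle_center 0.19 [788.8 239.1  -0.3] [139.8 254.8]
side bottle_mouth 0.87 [ 506.7 -164.9   94.6] [333.2 182.1]
side bottle_mouth 0.56 [347.4 127.6  19.4] [318.3 308.3]
side peg 0.56 [473.4 331.6  84.9] [201.9 324. ]
side peg 0.21 [ 510.9 -262.2   -2.3] [350.  192.1]
side rack 0.62 [469.6 320.7   1.1] [212.7 346.4]
side tray 0.33 [772.3  -3.6  -2.7] [214.  205.2]
side beaker 0.79 [ 737.3 -176.7   -6. ] [265.4 178.7]
side dishes 0.84 [ 686.6 -398.9   -5.2] [324.4 148.7]
side slidebox 0.81 [792.1 239.    0.9] [138.8 253.8]
side slidebox 0.7 [ 509.5 -237.5   65.5] [347.1 176.7]
side squeeze 0.81 [772.5  -0.4   0.8] [212.9 204.8]
side squeeze 0.28 [ 505.6 -165.1   95.2] [333.6 182. ]
top 53.27145802893229 [-0.  0.  0.  0.  0.] [[   0.     1.    -0.1  474.9]
 [  -1.     0.    -0.   -52.8]
 [  -0.     0.1    1.
[... 641 characters left out ...]
op dishes 0.9 [ 686.2 -399.1    2.3] [427.5 173.1]
top slidebox 0.97 [793.1 238.    3.4] [179.6 131.7]
top squeeze 0.68 [774.1  -5.5   4.1] [273.5 138.8]
wrist 61.43891420950152 [-0.  0.  0.  0.  0.] [[   0.3    0.9    0.2  249. ]
 [  -0.9    0.3    0.1 -467.6]
 [   0.    -0.3    1.   384.5]
 [   0.     0.     0.     1. ]]
{'time': 1.15, 'joint_positions': array([-1.4,  0.3,  1.5, -0. ,  1.3, -0.1]), 'dq': array([ 0., -0.,  0.,  0.,  0.,  0.]), 'tau': array([  0. , -43.1, -24.4,   0.1,   0. ,   0. ]), 'tool_pos': array([ 182.9, -492.1,  248.7]), 'tcp_rot': array([ 3.1, -0. , -1.2]), 'contact_force': array([-0.2,  0.1, -0.4]), 'moment': array([ 0., -0., -0.]), 'grip_width': 91.87952239062483}
```

View pics/side0.png

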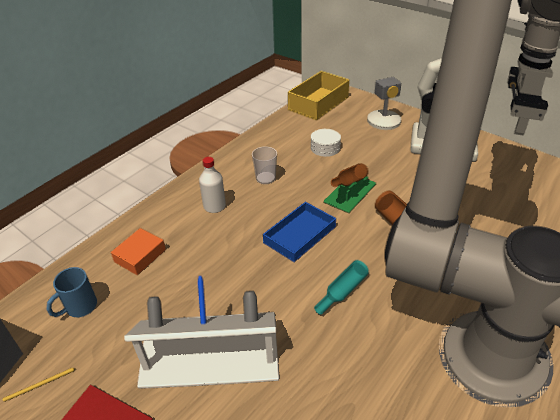

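View pics/top0.png

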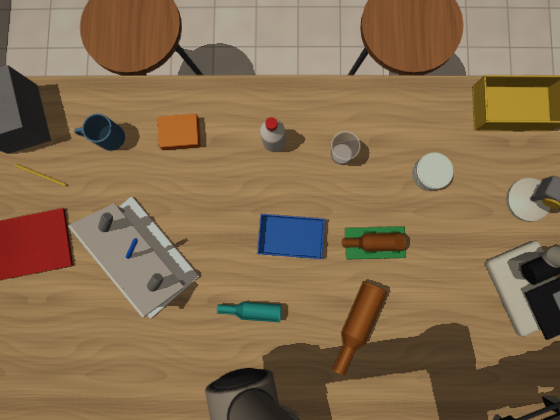

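Run:
```python
import cv2,numpy as np
a=cv2.imread("pics/side0.png")[130:340,270:410]; b=cv2.imread("pics/top0.png")[190:380,230:420]
a=cv2.resize(a,None,fx=2.8,fy=2.8); b=cv2.resize(b,(int(190*588/190*0.65),int(588*0.65)))
o=np.zeros((590,800,3),np.uint8); o[:a.shape[0],:a.shape[1]]=a[:590]; o[:b.shape[0],400:400+b.shape[1]]=b[:590,:400]
cv2.imwrite("pics/crop0.png",o)
```

```text
(no output)
```

View pics/crop0.png

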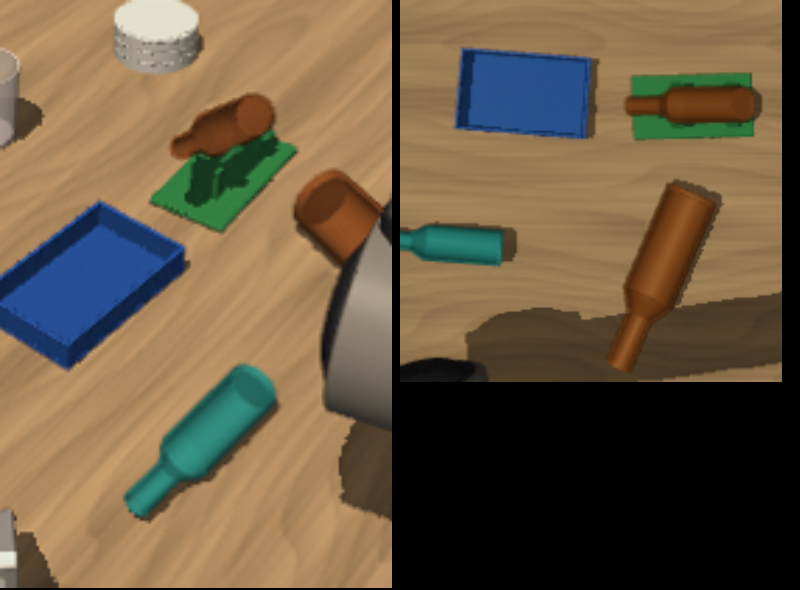

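The large amber bottle at top (360,327) and the turquoise one at (250,311) could both be taken for the target. The small amber bottle at top (375,241) / side (350,177), lying in the green cradle, is the one described. Next I measure the rack.

Run:
```python
import cv2,numpy as np
a=cv2.imread("pics/side0.png")[265:395,120:290]; b=cv2.imread("pics/top0.png")[190:325,62:207]
cv2.imwrite("pics/rack_s.png",cv2.resize(a,None,fx=4.5,fy=4.5,interpolation=cv2.INTER_CUBIC)); cv2.imwrite("pics/rack_t.png",cv2.resize(b,None,fx=4.4,fy=4.4,interpolation=cv2.INTER_CUBIC))
```

```text
(no output)
```

View pics/rack_s.png

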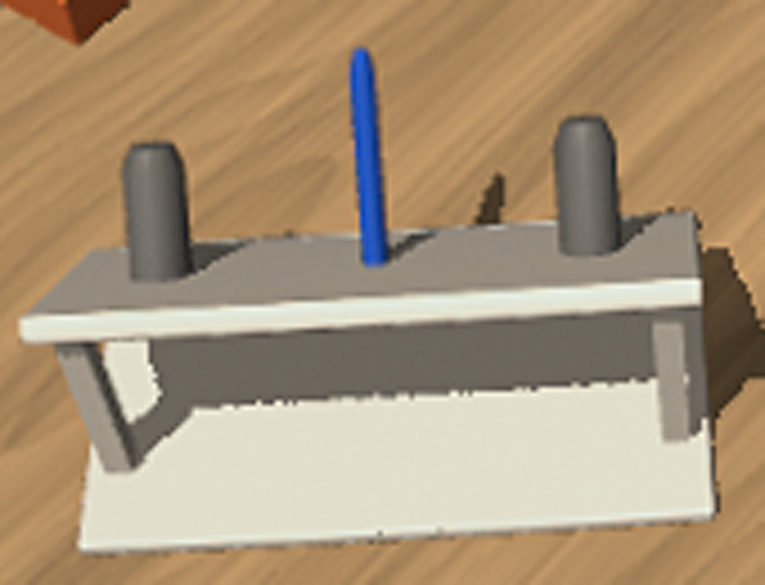

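View pics/rack_t.png

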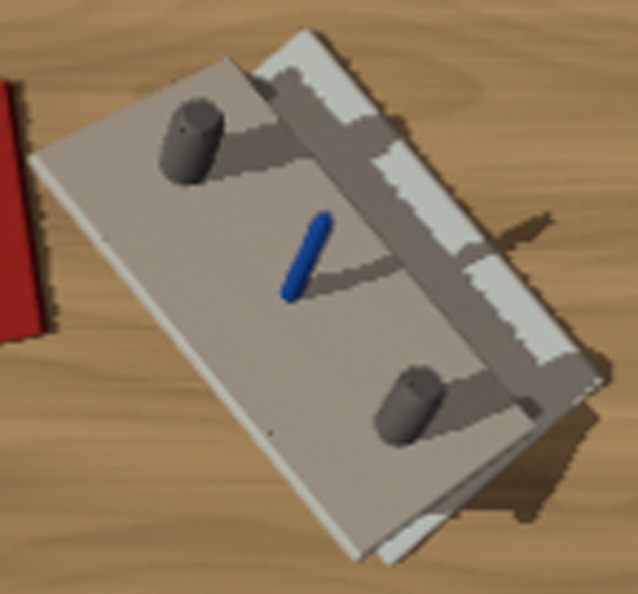

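```bash
cat > rackfit.py <<'E'
from h import *
from scipy.optimize import least_squares
np.set_printoptions(precision=2,suppress=True)
s=load("side0.png"); t=load("top0.png")
c5,s5=np.cos(np.radians(50)),np.sin(np.radians(50))
def P(u,y,h): # slope-up coord, y, height along peg, in rack frame
    return np.array([0,0,90.])+u*np.array([s5,0,c5])+y*np.array([0,1,0])+h*np.array([-c5,0,s5])
side=[((361,50),P(0,0,90)),((375,262),P(0,0,0)),((22,330),P(60,-135,-4)),((700,292),P(60,135,-4)),((693,213),P(-60,135,0)),((152,148),P(0,-90,55)),((583,122),P(0,90,55)),((713,516),[80,135,4]),((81,549),[80,-135,4])]
top=[((323,217),P(0,0,88)),((290,296),P(0,0,0)),((205,112),P(0,-90,55)),((423,377),P(0,90,55)),((30,157),P(60,-135,0)),((358,557),P(60,135,-0)),((229,60),P(-60,-135,0)),((538,410),P(-60,135,0)),((307,30),[-80,-135,8]),((604,380),[-80,135,8])]
su=np.array([[120+a/4.5,265+b/4.5] for (a,b),_ in side])-.4; tu=np.array([[62+a/4.4,190+b/4.4] for (a,b),_ in top])-.4
sp=np.array([p for _,p in side]); tp=np.array([p for _,p in top])
def W(q,p): 
    c,n=np.cos(q[3]),np.sin(q[3]); return p@np.array([[c,n,0],[-n,c,0],[0,0,1]])+q[:3]
def res(q): return np.r_[(proj(s,W(q,sp))-su).ravel(),(proj(t,W(q,tp))-tu).ravel()]
r=least_squares(res,[470,327,0,np.radians(130)],loss="soft_l1")
print(r.x,np.degrees(r.x[3])); print(res(r.x).reshape(-1,2))
q=r.x; q2=least_squares(lambda a:res([a[0],a[1],0,a[2]]),[470,327,q[3]],loss="soft_l1").x; print("z0",q2,np.degrees(q2[2]))
print("foot",W(q,P(0,0,0)),"tip",W(q,P(0,0,90)))
E
python3 rackfit.py
```

```text
[472.61 328.61  -5.61   2.29] 131.4901984210463
[[-0.01  0.32]
 [ 0.36  0.55]
 [-0.51 -0.27]
 [ 0.65 -0.7 ]
 [ 0.62 -0.02]
 [ 0.12 -0.19]
 [-0.05 -0.15]
 [ 0.81  0.61]
 [-0.24  1.44]
 [ 0.52 -0.24]
 [ 0.1  -1.  ]
 [-0.8   0.18]
 [ 0.22  0.78]
 [-0.32 -1.16]
 [ 0.27 -0.28]
 [ 0.04 -1.39]
 [ 0.03  3.  ]
 [-0.3  -1.12]
 [-0.17 -0.44]]
z0 [471.26 328.58   2.29] 131.46743489525795
foot [472.61 328.61  84.39] tip [510.94 285.28 153.34]
```

```bash
python3 - <<'E'
import cv2,numpy as np
a=cv2.imread("pics/side0.png")[150:225,305:395]; b=cv2.imread("pics/top0.png")[215:270,330:420]
o=np.vstack([cv2.resize(b,None,fx=6,fy=5.2,interpolation=cv2.INTER_CUBIC)[:290],cv2.resize(a,None,fx=6,fy=4,interpolation=cv2.INTER_CUBIC)])
print(o.shape); cv2.imwrite("pics/br.png",o)
E
python3 - <<'E'
from h import *
print({k:np.round(v,3) for k,v in get_obs().items()})
E
```

```text
(586, 540, 3)
{'time': np.float64(1.15), 'joint_positions': array([-1.361,  0.342,  1.524, -0.   ,  1.275, -0.146]), 'dq': array([ 0.   , -0.001,  0.   ,  0.001,  0.002,  0.   ]), 'tau': array([ 3.0000e-03, -4.3113e+01, -2.4448e+01,  7.2000e-02,  4.8000e-02,
        0.0000e+00]), 'tool_pos': array([ 182.915, -492.115,  248.739]), 'tcp_rot': array([ 3.142, -0.   , -1.215]), 'contact_force': array([-0.192,  0.145, -0.405]), 'moment': array([ 0.006, -0.024, -0.002]), 'grip_width': np.float64(91.88)}
```

View pics/br.png

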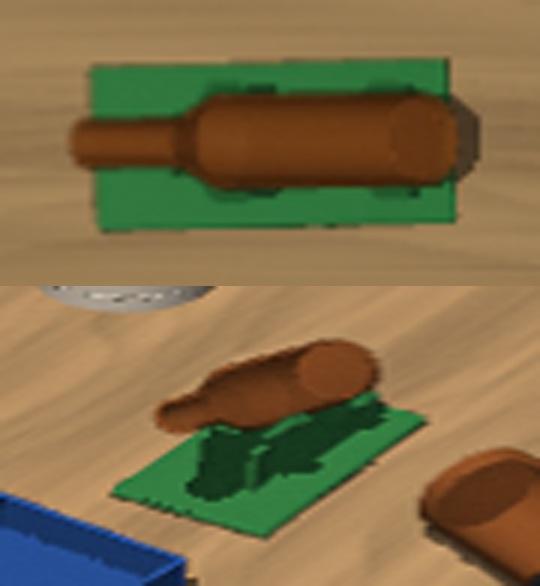

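Run:
```python
from h import *
np.set_printoptions(precision=1,suppress=True)
t=load("top0.png")
C=[onplane(t,(330+x/6-.4,215+y/5.2-.4),8) for x,y in [(90,65),(449,58),(456,221),(100,231)]]
C=np.array(C);print(C,C.mean(0))
d=(C[0]-C[1]+C[3]-C[2]);print("yaw",np.degrees(np.arctan2(d[1],d[0])))
a=[onplane(t,(330+x/6-.4,215+y/5.2-.4),z) for x,y,z in [(70,142,95),(450,140,42)]]
print(a,np.degrees(np.arctan2(*(a[0]-a[1])[[1,0]])))
```

```text
[[ 547.  -185.7    8. ]
 [ 551.  -335.6    8. ]
 [ 472.8 -336.8    8. ]
 [ 467.4 -189.2    8. ]] [ 509.6 -261.8    8. ]
yaw 91.78241759162182
[array([ 507. , -166.7,   95. ]), array([ 510.3, -326. ,   42. ])] 91.17788318073944
```

```bash
python3 -m handwheel '{"translation":[[0.27,0.18,0],[0.27,0.18,0],[0.27,0.18,0],[0.27,0.18,0],[0.27,0.18,0],[0.27,0.18,0],[0.27,0.18,0],[0.27,0.18,0]],"twist":[0.1,0.1,0.1,0.1,0.1,0.1,0.1,0.1]}' 0
```

```text
time: 2.15
tool_pos: [513.6, -271.2, 249.1]
tcp_rot: [3.14, -0.002, 0.075]
contact_force: [0.9, -0.5, -0.4]
grip_width: 91.7
```

Run:
```python
from h import *
np.set_printoptions(precision=1,suppress=True)
c=snap("wrist","wrist1.png")
for l in ["bottle_center","bottle_mouth","cradle"]:
    for d in spot_point("wrist",l): 
        w=toworld(c,d["position"]); print(l,round(d["score"],2),w,proj(c,w)[0])
```

```text
bottle_center 0.86 [ 301.4 -211.4   28.9] [ 65.6 108.8]
bottle_center 0.63 [ 511.6 -244.2   67.8] [277.4 163. ]
bottle_mouth 0.72 [ 511.5 -169.3   94.9] [284.6  71.2]
```

View pics/wrist1.png

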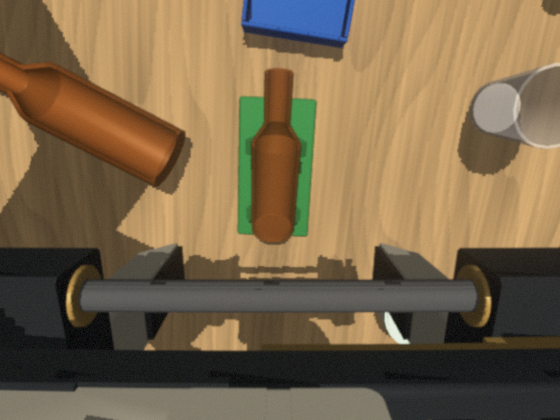

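Run:
```python
from h import *
np.set_printoptions(precision=1,suppress=True)
c=load("wrist1.png")
for uv,z in [((279,72),98),((277.5,110),88),((276,180),62),((273.5,225),48),((240,97),8),((316,99),8),((307,236),8),((238,234),8)]: print(uv,onplane(c,uv,z))
```

```text
(279, 72) [ 507.3 -170.6   98. ]
(277.5, 110) [ 508.2 -198.5   88. ]
(276, 180) [ 511.5 -260.8   62. ]
(273.5, 225) [ 512.5 -309.1   48. ]
(240, 97) [ 469.2 -187.9    8. ]
(316, 99) [ 546.7 -184.1    8. ]
(307, 236) [ 551.6 -332.2    8. ]
(238, 234) [ 473.8 -335.5    8. ]
```

```bash
python3 -m handwheel '{"translation":[[-0.01,-0.035,0],[0,-0.03,-0.15],[0,0,-0.22],[0,0,-0.22],[0,0,-0.22],[0,0,-0.22],[0,0,-0.15],[0,0,-0.09]],"twist":[-0.014,-0.013,0,0,0,0,0,0]}' 0
```

```text
time: 3.35
tool_pos: [503.2, -293.1, 56.1]
tcp_rot: [3.134, -0.005, -0.002]
contact_force: [0.4, -0.6, 0.6]
grip_width: 91.5
```

```bash
python3 -c "
from h import *
o=get_obs();print(o['tool_pos'],o['tcp_rot'],o['dq'])"; python3 -m handwheel '{"translation":[[0.03,0.04,0.01],[0.03,0.04,0],[0,0,0],[0,0,0],[0,0,0],[0,0,0],[0,0,0],[0,0,0]],"twist":[0.011,0.011,0,0,0,0,0,0]}' 0
```

```text
[ 503.22039917 -293.0527484    56.12238439] [ 3.13438201e+00 -5.28968084e-03 -1.94982272e-03] [-0.01875291  0.14903599  0.077      -0.00273973 -0.23721397  0.00494949]
time: 4.35
tool_pos: [513.4, -282.0, 60.5]
tcp_rot: [3.132, -0.009, 0.033]
contact_force: [0.1, 0.2, 0.7]
grip_width: 91.7
```

```bash
python3 -m handwheel '{"translation":[[-0.008,0,-0.02],[0,0,0],[0,0,0],[0,0,0],[0,0,0],[0,0,0],[0,0,0],[0,0,0]],"twist":[0,0,0,0,0,0,0,0]}' 255
python3 - <<'E'
from h import *
print(get_obs()['contact_force'],get_obs()['grip_width'])
c=snap("side","side2.png")
cv2.imwrite("pics/s2c.png",cv2.resize(cv2.imread("pics/side2.png")[80:260,270:450],None,fx=3,fy=3))
E
```

```text
time: 5.35
tool_pos: [510.4, -282.0, 57.0]
tcp_rot: [3.133, -0.005, 0.033]
contact_force: [-0.4, 0.1, -0.0]
grip_width: 42.8
[-0.43524339  0.12815291 -0.03784496] 42.763344923973854
```

View pics/s2c.png

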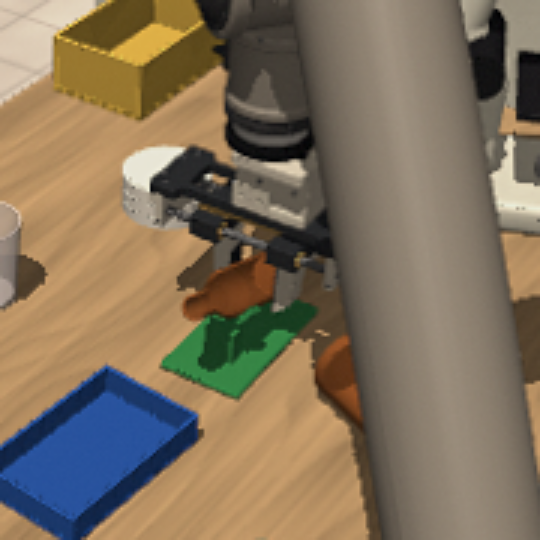

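The fingers closed on the body (side2, bottle at about (350,177); width 42.8 mm). Lifting now.

```bash
python3 -m handwheel '{"translation":[[0,0,0.05],[0,0,0.1],[0,0,0.15],[0,0,0.2],[0,0,0.2],[0,0,0.15],[0,0,0],[0,0,0]],"twist":[0,0,0,0,0,0,0,0]}' 255
python3 - <<'E'
from h import *
c=snap("wrist","w3.png");print(get_obs()['contact_force'],get_obs()['moment'])
c=snap("side","side3.png")
cv2.imwrite("pics/c3.png",np.hstack([cv2.resize(cv2.imread("pics/side3.png")[60:240,270:450],(400,400)),cv2.resize(cv2.imread("pics/w3.png"),(400,300),).repeat(1,0)[:,:] if 0 else cv2.copyMakeBorder(cv2.resize(cv2.imread("pics/w3.png"),(400,300)),0,100,0,0,0)]))
E
```

```text
time: 6.4
tool_pos: [510.9, -281.5, 194.1]
tcp_rot: [3.13, -0.009, 0.033]
contact_force: [0.8, 0.7, -1.2]
grip_width: 42.5
[ 0.38436998 -0.30849911 -0.03647927] [-0.00083955 -0.0801985  -0.00192941]
```

View pics/c3.png

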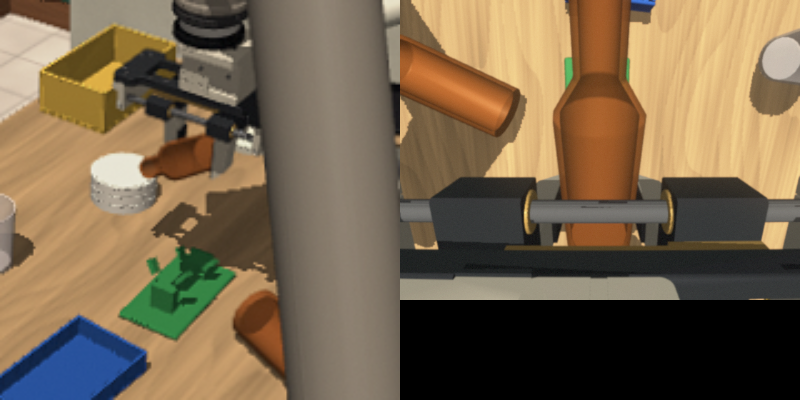

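```bash
python3 -m handwheel '{"translation":[[0.03,0.1,0],[0.06,0.2,0],[0.08,0.3,0],[0.1,0.35,0],[0.1,0.35,0],[0.1,0.35,0],[0.1,0.3,0],[0.06,0.2,0]],"twist":[0.05,0.05,0.05,0.06,0.06,0.06,0.06,0.05]}' 255; python3 -m handwheel '{"translation":[[0.04,0.2,0],[0.02,0.15,0],[0.01,0.08,0],[0,0.04,0],[0,0,0],[0,0,0],[0,0,0],[0,0,0]],"twist":[0,0,0,0,0,0,0,0]}' 255
python3 - <<'E'
from h import *
np.set_printoptions(precision=1,suppress=True)
c=snap("wrist","w4.png");print(get_obs()['tool_pos'],get_obs()['tcp_rot'])
for l in ["bottle_center","bottle_mouth","peg"]:
    for d in spot_point("wrist",l): 
        w=toworld(c,d["position"]); print(l,round(d["score"],2),w,proj(c,w)[0])
c=snap("side","side4.png");c=snap("top","top4.png")
E
```

```text
time: 7.5
tool_pos: [603.4, 49.2, 184.3]
tcp_rot: [3.14, 0.002, 0.74]
contact_force: [0.4, -0.2, -0.5]
grip_width: 42.4
time: 8.5
tool_pos: [612.6, 121.8, 179.2]
tcp_rot: [-3.138, 0.009, 0.742]
contact_force: [-0.2, 0.2, -0.6]
grip_width: 42.2
[612.7 121.8 179.2] [-3.1  0.   0.7]
bottle_center 0.64 [587.3 150.8 191.5] [280.  204.4]
```

View pics/w4.png

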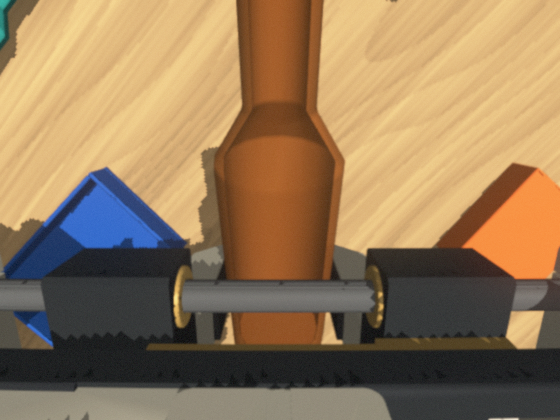

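View pics/side4.png

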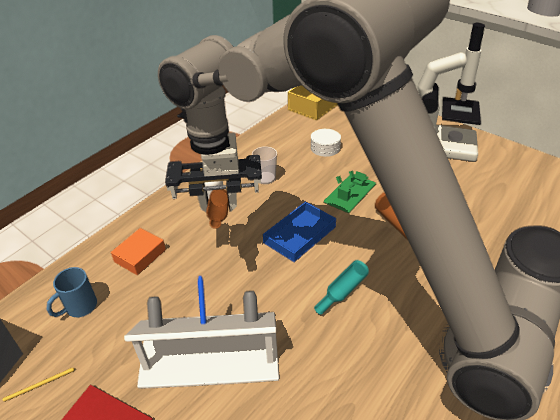

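View pics/top4.png

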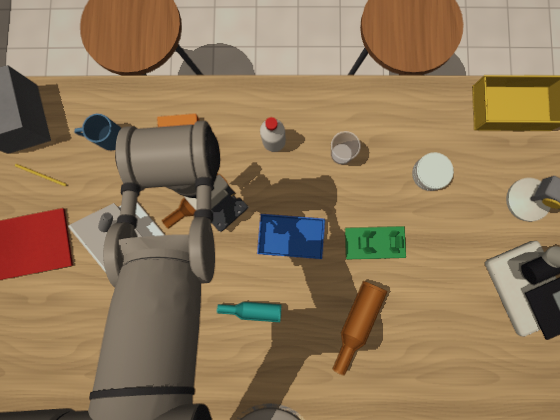

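```bash
python3 -m handwheel '{"translation":[[0.004,0.1,-0.1],[0.004,0.1,-0.17],[0,0.1,-0.17],[0,0,-0.13],[0,0,-0.1],[0,0,0],[0,0,0],[0,0,0]],"twist":[-0.011,0,0,0,0,0,0,0]}' 255
python3 - <<'E'
from h import *
np.set_printoptions(precision=1,suppress=True)
c=snap("wrist","w5.png");o=get_obs();print(o['tool_pos'],o['tcp_rot'])
for l in ["bottle_center","bottle_mouth","peg","rack"]:
    for d in spot_point("wrist",l): 
        w=toworld(c,d["position"]); print(l,round(d["score"],2),w,proj(c,w)[0])
c=snap("side","side5.png")
for l in ["bottle_center","bottle_mouth","peg","rack"]:
    for d in spot_point("side",l): 
        w=toworld(c,d["position"]); print(l,round(d["score"],2),w,proj(c,w)[0])
cv2.imwrite("pics/s5c.png",cv2.resize(cv2.imread("pics/side5.png")[180:400,110:300],None,fx=2.7,fy=2.7))
E
```

```text
time: 9.8
tool_pos: [615.2, 168.6, 78.1]
tcp_rot: [-3.141, 0.005, 0.725]
contact_force: [-0.2, 0.1, -0.5]
grip_width: 42.7
[615.4 168.6  78.2] [-3.1  0.   0.7]
bottle_center 0.71 [591.1 196.2  89. ] [278.4 208.3]
bottle_mouth 0.22 [588.4 198.6  91. ] [277.  200.2]
bottle_center 0.61 [590.7 203.2  83.7] [204.5 257.8]
bottle_center 0.56 [342.5  50.1  20.7] [340.5 286. ]
bottle_mouth 0.65 [350.1 131.2  20.6] [316.2 308.4]
bottle_mouth 0.56 [539.5 255.2 113.4] [202.9 273.9]
peg 0.6 [474.1 329.7  84.8] [202.3 323.2]
rack 0.7 [471.  325.2  -0.2] [210.7 347.9]
```

View pics/w5.png

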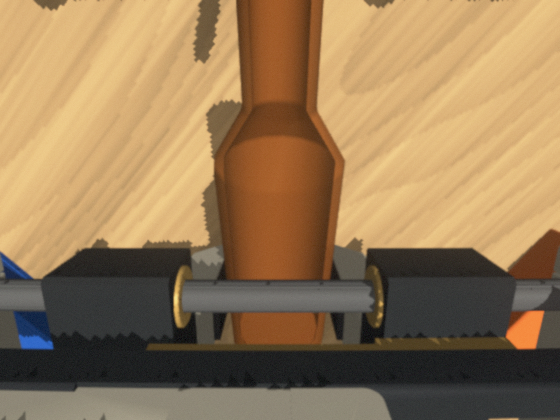

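View pics/s5c.png

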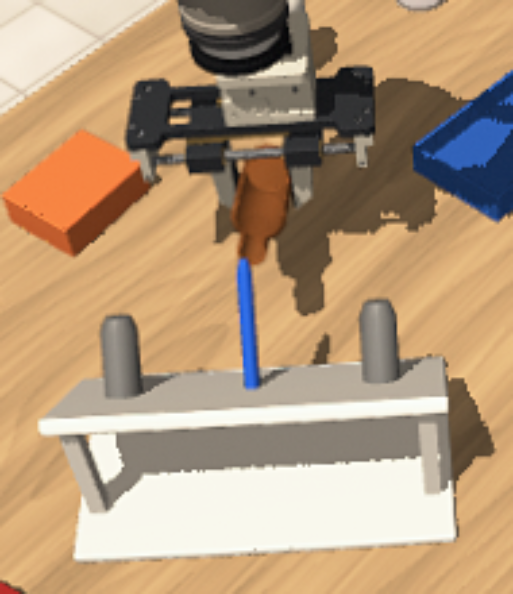

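```bash
cat > ov.py <<'E'
from h import *
def overlay(fn,out,th,tcp,yaw,box,f,foot=(471.5,328.6,88.),ry=131.5,L=38.,dz=3):
    c=load(fn); im=c["img"][:,:,::-1].copy()
    b=yaw+np.pi/2; r=np.array([np.cos(b),np.sin(b),0]); th=np.radians(th)
    d=r*np.cos(th)+np.array([0,0,np.sin(th)]); g=np.array(tcp)-[0,0,dz]
    n=-np.sin(th)*r+np.array([0,0,np.cos(th)]); l=np.cross(d,n)
    prof=[(0,22),(95,22),(112,11.5),(155,11.5)]
    x0,y0,x1,y1=box; im=cv2.resize(im[y0:y1,x0:x1],None,fx=f,fy=f,interpolation=cv2.INTER_CUBIC)
    pp=lambda P:((proj(c,P)-[x0,y0]+.5)*f).round().astype(int)
    for s,rad in prof:
        a=np.linspace(0,2*np.pi,40); P=g+d*(s-L)+rad*(np.cos(a)[:,None]*n+np.sin(a)[:,None]*l)
        cv2.polylines(im,[pp(P)],True,(0,255,255),1)
    rr=np.radians(ry); pz=np.array([-np.cos(rr)*np.cos(np.radians(50)),-np.sin(rr)*np.cos(np.radians(50)),np.sin(np.radians(50))])
    cv2.polylines(im,[pp(np.array(foot)+np.outer([0,90],pz))],False,(0,255,0),1)
    cv2.imwrite("pics/"+out,im)
E
python3 - <<'E'
from ov import *
overlay("side5.png","o5.png",20,(615.3,168.6,78.1),.725,(150,200,270,340),4.2)
E
```

```text
(no output)
```

View pics/o5.png

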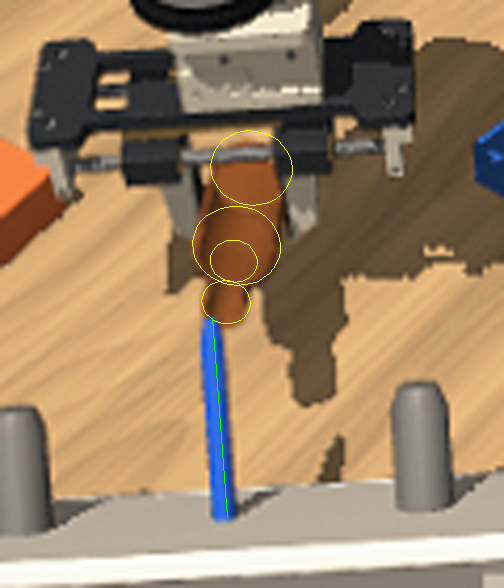

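Run:
```python
from h import *
from scipy.optimize import least_squares
np.set_printoptions(precision=2,suppress=True)
pts={}
for fn,box in (("side0.png",(190,270,215,330)),("top0.png",(115,230,145,265))):
    c=load(fn); x0,y0,x1,y1=box; im=c["img"][y0:y1,x0:x1].astype(float)
    w=np.clip((im[:,:,2]-np.maximum(im[:,:,0],im[:,:,1])*1.3),0,60)
    ys,xs=np.mgrid[y0:y1,x0:x1]; 
    rows=[(np.sum(w[i]*xs[i])/w[i].sum(),ys[i,0]) for i in range(len(w)) if w[i].sum()>120]
    rows=np.array(rows); pts[fn]=rows; print(fn,rows[0],rows[-1],len(rows))
def line(q):
    r=q[3]; e=np.radians(q[4]); pz=np.array([-np.cos(r)*np.cos(e),-np.sin(r)*np.cos(e),np.sin(e)])
    return q[:3]+np.outer(np.linspace(0,90,91),pz)
for el in (None,50):
  def res(a):
    q=np.array([a[0],a[1],a[2],a[3],50])
    out=[]
    for fn,rows in pts.items():
        p=proj(load_[fn],line(q)); o=np.argsort(p[:,1]); m=rows[2:-2]
        out.append(m[:,0]-np.interp(m[:,1],p[o,1],p[o,0]))
        out.append(3*np.array([p[o[0],1]-(rows[0,1]-.5),p[o[-1],1]-(rows[-1,1]+.5)]))
    return np.concatenate(out)
  load_={fn:load(fn) for fn in pts}
  r=least_squares(res,[471,328,88,2.29]);print(r.x,np.degrees(r.x[3]),np.sqrt(np.mean(r.fun**2)));print(r.fun); break
```

```text
side0.png [199.56 276.  ] [202.41 323.  ] 48
top0.png [134.97 239.  ] [127.15 257.  ] 19
[470.82 329.5   86.92   2.31] 132.62372120755046 0.5166160287620378
[ 0.09  0.04  0.1   0.16  0.11  0.03 -0.06 -0.14 -0.17 -0.25  0.03  0.09
  0.   -0.07 -0.14  0.05 -0.02 -0.09 -0.1  -0.17 -0.25 -0.34 -0.32 -0.41
 -0.49 -0.57 -0.05 -0.12 -0.16 -0.23 -0.22 -0.29 -0.37 -0.43 -0.48 -0.57
 -0.64 -0.73 -0.48 -0.55 -0.57 -0.34 -0.34 -0.39  1.18 -0.46  0.59  0.65
  0.74  0.56  0.6   0.64  0.47  0.5   0.48  0.44  0.32  0.26  0.31  0.51
  0.24  0.42 -2.57]
```

```bash
python3 -m handwheel '{"translation":[[-0.03,0.035,0],[-0.06,0.068,0],[-0.07,0.079,0],[-0.06,0.068,0],[-0.04,0.045,0],[0,0,0],[0,0,0],[0,0,0]],"twist":[0,0,0,0,0,0,0,0]}' 255
python3 - <<'E'
from ov import *
c=snap("side","side6.png");o=get_obs();print(o['tool_pos'],o['tcp_rot'],o['contact_force'])
overlay("side6.png","o6.png",20,o['tool_pos'],o['tcp_rot'][2],(150,200,270,340),4.2,foot=(471.2,329.4,88),ry=131.8)
E
```

```text
time: 11.3
tool_pos: [572.4, 216.8, 77.4]
tcp_rot: [-3.14, 0.006, 0.726]
contact_force: [-0.5, 0.9, -0.7]
grip_width: 42.5
[572.44740136 216.78970495  77.3543018 ] [-3.14009043  0.00612753  0.72613172] [ 0.38605865 -0.34717653 -0.60058406]
```

View pics/o6.png

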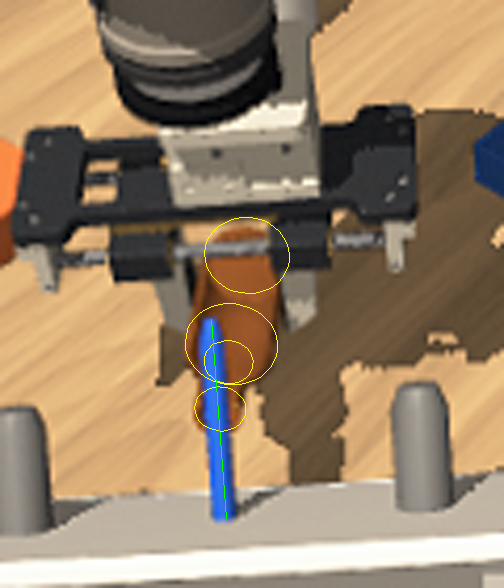

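```bash
python3 -m handwheel '{"translation":[[0.006,-0.007,0.06],[0.006,-0.007,0.06],[0.006,-0.007,0.06],[0.006,-0.007,0.06],[0.006,-0.007,0.06],[0.006,-0.007,0.05],[0,0,0],[0,0,0]],"twist":[0,0,0,0,0,0,0,0]}' 255
python3 - <<'E'
from ov import *
c=snap("side","side7.png");o=get_obs();print(o['tool_pos'],o['tcp_rot'],o['contact_force'],o['moment'])
overlay("side7.png","o7.png",10,o['tool_pos'],o['tcp_rot'][2],(150,200,270,340),4.2,foot=(471.2,329.4,88),ry=131.8)
E
```

```text
time: 12.35
tool_pos: [580.4, 207.6, 133.9]
tcp_rot: [3.139, 0.004, 0.725]
contact_force: [1.9, -1.6, -2.2]
grip_width: 42.5
[580.42803871 207.60990392 133.90447879] [3.13873202 0.00454481 0.72472071] [ 1.92292886 -2.03447799 -1.43380945] [-0.39127899 -0.54868543  0.00294034]
```

View pics/o7.png

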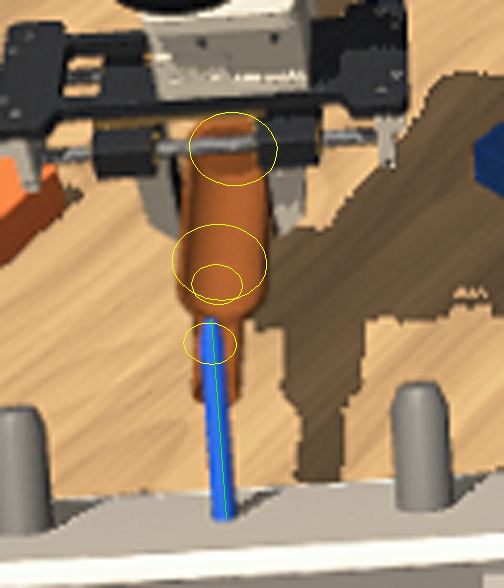

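Run:
```python
from ov import *
ims=[]
for th in (0,-8,-16):
    overlay("side7.png","tmp.png",th,(580.4,207.6,133.9),.7247,(170,215,245,330),3.5,foot=(471.2,329.4,88),ry=131.8); ims.append(cv2.imread("pics/tmp.png"))
cv2.imwrite("pics/o7b.png",np.hstack(ims))
```

```text
(no output)
```

View pics/o7b.png

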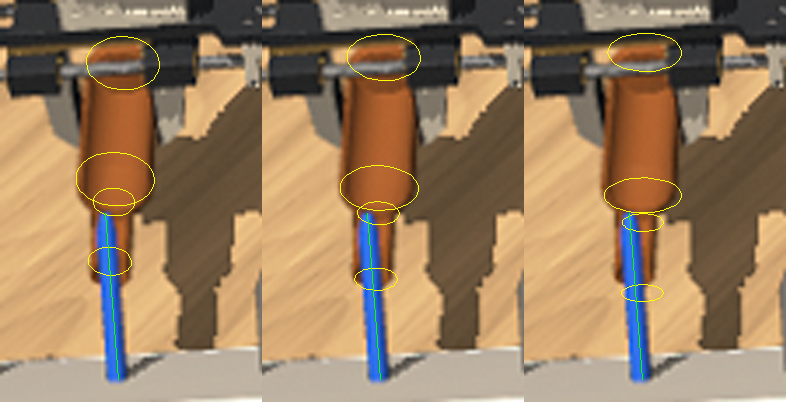

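```bash
python3 -m handwheel '{"translation":[[-0.006,0.007,0.06],[-0.006,0.007,0.06],[-0.006,0.007,0.06],[-0.006,0.007,0.06],[-0.006,0.007,0.06],[-0.012,0.013,0.055],[-0.012,0.013,0.055],[0,0,0]],"twist":[0,0,0,0,0,0,0,0]}' 255
python3 - <<'E'
from ov import *
c=snap("side","side8.png");o=get_obs();print(o['tool_pos'],o['tcp_rot'],o['contact_force'],o['moment'])
ims=[]
for th in (-25,-32,-40):
    overlay("side8.png","tmp.png",th,o['tool_pos'],.7247,(170,200,245,330),3.5,foot=(471.2,329.4,88),ry=131.8); ims.append(cv2.imread("pics/tmp.png"))
cv2.imwrite("pics/o8.png",np.hstack(ims))
E
```

```text
time: 13.4
tool_pos: [571.4, 217.6, 198.4]
tcp_rot: [3.139, 0.006, 0.725]
contact_force: [1.8, -1.4, -1.2]
grip_width: 42.8
[571.33044703 217.5390118  198.11319212] [3.13951475 0.00576573 0.72493567] [ 1.57202571 -0.87598227 -0.81901601] [-0.12519968 -0.41801461 -0.08837127]
```

View pics/o8.png

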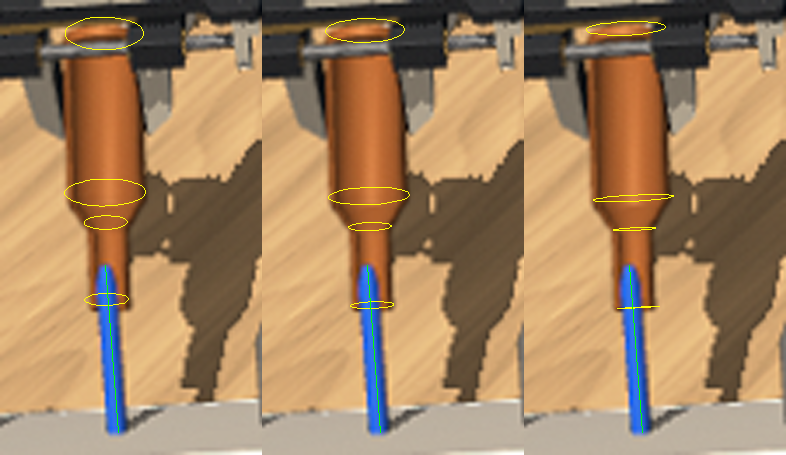

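```bash
python3 -m handwheel '{"translation":[[-0.018,0.02,0.05],[-0.018,0.02,0.05],[-0.018,0.02,0.05],[-0.018,0.02,0.05],[-0.012,0.014,0.02],[-0.008,0.009,0.01],[0,0,0],[0,0,0]],"twist":[0,0,0,0,0,0,0,0]}' 255
python3 - <<'E'
from ov import *
c=snap("side","side9.png");o=get_obs();print(o['tool_pos'],o['tcp_rot'],o['contact_force'],o['moment'])
d=o['tool_pos']-[471.2,329.4,91];print("along",d@[-.6665,.7455,0],"lat",d@[-.7455,-.6665,0],"z",d[2])
ims=[]
for th in (-45,-50,-55):
    overlay("side9.png","tmp.png",th,o['tool_pos'],.7247,(170,200,245,330),3.5,foot=(471.2,329.4,88),ry=131.8); ims.append(cv2.imread("pics/tmp.png"))
cv2.imwrite("pics/o9.png",np.hstack(ims))
snap("wrist","w9.png")
E
```

```text
time: 14.45
tool_pos: [555.8, 233.6, 233.7]
tcp_rot: [3.14, 0.009, 0.725]
contact_force: [0.5, -0.6, -2.2]
grip_width: 42.6
[555.85355582 233.56693241 233.73708299] [3.14022327 0.0086799  0.72503228] [ 1.08633625 -1.88980818 -3.10113529] [-0.2840707  -0.48482334  0.03025002]
along -127.86514684490115 lat 0.7635136841197792 z 142.7370829907156
```

View pics/o9.png

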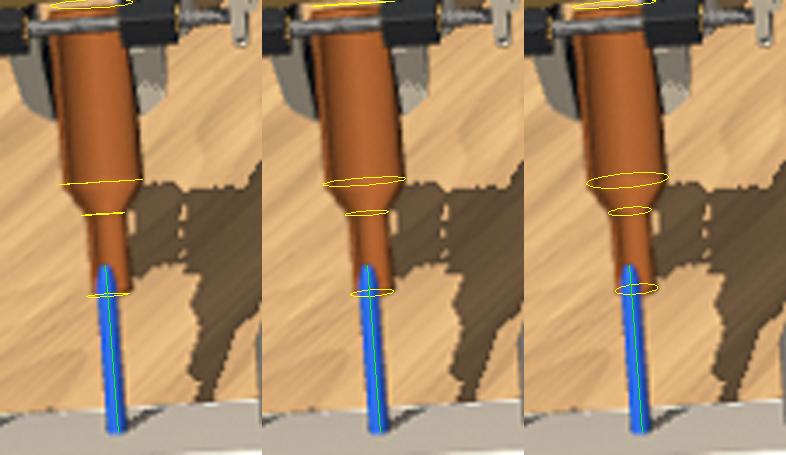

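View pics/w9.png

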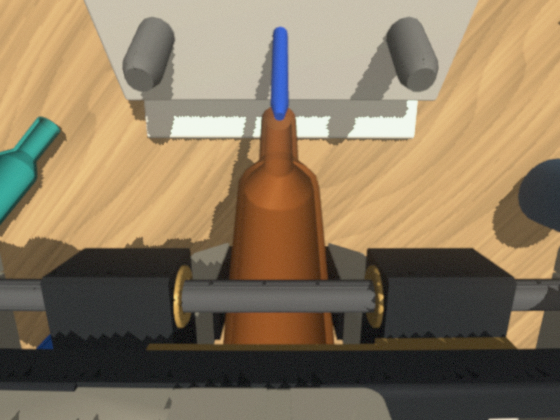

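Run:
```python
from ov import *
ims=[]
for th in (-50,-56):
    overlay("w9.png","tmp.png",th,(555.85,233.57,233.74),.7250,(190,10,370,250),2.2,foot=(471.2,329.4,88),ry=131.8); ims.append(cv2.imread("pics/tmp.png"))
cv2.imwrite("pics/ow9.png",np.hstack(ims))
```

```text
(no output)
```

View pics/ow9.png

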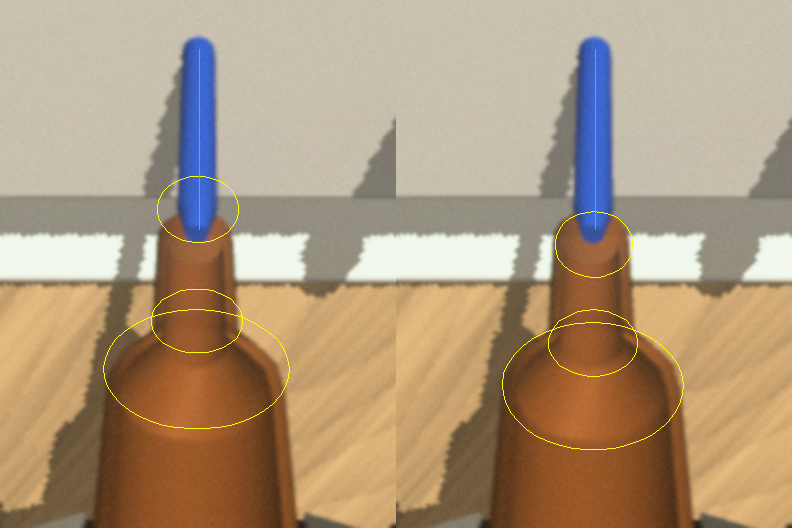

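```bash
python3 -m handwheel '{"translation":[[0.03,-0.033,0],[0.03,-0.033,0],[0.035,-0.03,0],[0,0,0.06],[0,0,0.1],[0,0,0.09],[0,0,0],[0,0,0]],"twist":[0,0,0,0,0,0,0,0]}' 255
python3 - <<'E'
from ov import *
c=snap("wrist","w10.png");o=get_obs();print(o['tool_pos'],o['tcp_rot'],o['contact_force'],o['moment'])
d=o['tool_pos']-[471.2,329.4,91];print("along",d@[-.6665,.7455,0],"lat",d@[-.7455,-.6665,0],"z",d[2])
ims=[]
for th in (-53,-57):
    overlay("w10.png","tmp.png",th,o['tool_pos'],o['tcp_rot'][2],(190,10,370,250),2.2,foot=(471.2,329.4,88),ry=131.8); ims.append(cv2.imread("pics/tmp.png"))
cv2.imwrite("pics/ow10.png",np.hstack(ims))
E
```

```text
time: 15.55
tool_pos: [571.1, 218.9, 275.8]
tcp_rot: [3.141, 0.005, 0.725]
contact_force: [-0.1, -0.1, -1.1]
grip_width: 42.4
[571.186466   218.92522539 275.82899271] [3.14091728 0.00536068 0.72481013] [ 1.05532735  0.34379293 -0.16603164] [ 0.03522341 -0.16755612 -0.00557853]
along -148.99992406094265 lat -0.9084731216227664 z 184.82899270995898
```

View pics/ow10.png

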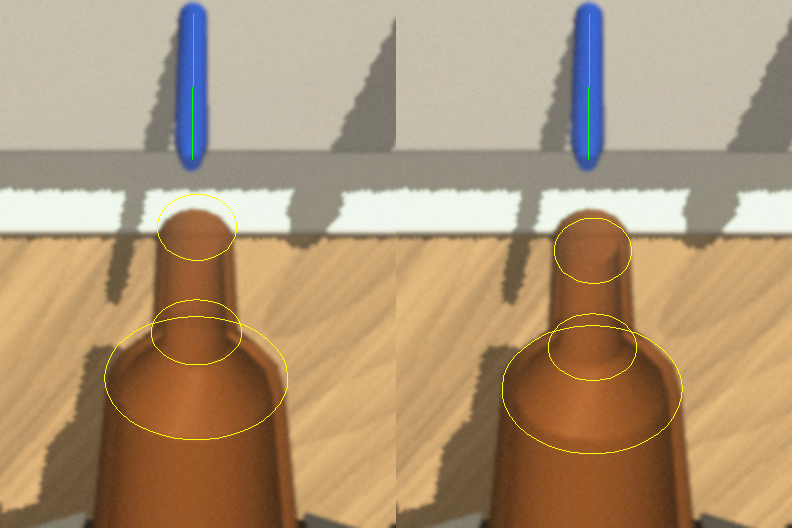

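```bash
python3 -m handwheel '{"translation":[[-0.013,0.012,0.014],[-0.012,0.012,0.014],[-0.018,0.02,-0.033],[-0.02,0.022,-0.035],[-0.018,0.02,-0.033],[-0.018,0.02,-0.033],[0,0,0],[0,0,0]],"twist":[0,0,0,0,0,0,0,0]}' 255
cat > look.py <<'E'
from ov import *
import sys
n=sys.argv[1]; ths=[float(a) for a in sys.argv[2:]]
c=snap("wrist","w%s.png"%n); snap("side","side%s.png"%n); o=get_obs(); print(o['time'],o['tool_pos'],o['tcp_rot'],o['contact_force'],o['moment'])
d=o['tool_pos']-[471.2,329.4,91]; a,l,z=d@[-.6665,.7455,0],d@[-.7455,-.6665,0],d[2]
print("G along",a,"lat",l,"z",z,"axial",-.643*a+.766*z,"perp",.766*a+.643*z)
for th in ths:
    t=np.radians(th); a2,z2=a+117*np.cos(t),z+117*np.sin(t); print("mouth th",th,"axial",-.643*a2+.766*z2,"perp",.766*a2+.643*z2)
ims=[]
for cam,box in (("w",(190,0,370,240)),("side",(150,180,270,340))):
  for th in ths[:1]:
    overlay("%s%s.png"%(cam,n),"tmp.png",th,o['tool_pos'],o['tcp_rot'][2],box,2.2 if cam=="w" else 3.3,foot=(471.2,329.4,88),ry=131.8); ims.append(cv2.imread("pics/tmp.png")[:528])
cv2.imwrite("pics/L%s.png"%n,np.hstack(ims))
E
python3 look.py 11 -55.5 -53
```

```text
time: 16.6
tool_pos: [554.3, 236.2, 257.0]
tcp_rot: [-3.141, 0.008, 0.725]
contact_force: [-0.3, 0.1, -0.7]
grip_width: 42.6
16.7 [554.37633212 236.1366147  257.10263341] [-3.14060708  0.00828889  0.72534024] [ 0.20540571  0.04820254 -0.95300861] [ 0.03834662 -0.20239892  0.0028951 ]
G along -124.9648790946828 lat 0.1520907084724509 z 166.10263341333803 axial 207.58703445249796 perp 11.080895898249324
mouth th -55.5 axial 91.11588956572359 perp -0.1564816322961704
mouth th -53.0 axial 90.73657676428775 perp 4.934613846814322
```

View pics/L11.png

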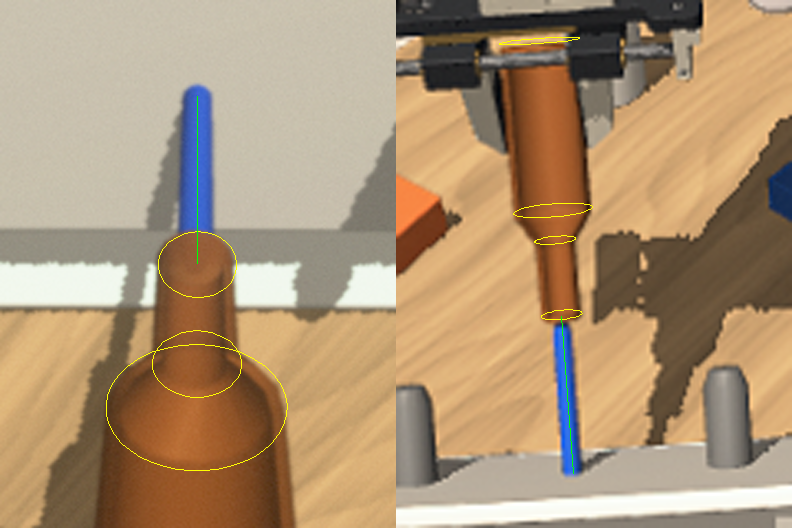

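```bash
python3 -m handwheel '{"translation":[[-0.009,0.01,-0.015],[-0.009,0.01,-0.015],[-0.009,0.01,-0.015],[-0.009,0.01,-0.015],[0,0,0],[0,0,0],[0,0,0],[0,0,0]],"twist":[0,0,0,0,0,0,0,0]}' 255; python3 look.py 12 -55.5 -53
```

```text
time: 17.7
tool_pos: [548.9, 242.4, 247.8]
tcp_rot: [-3.141, 0.008, 0.725]
contact_force: [-0.0, -0.2, -1.0]
grip_width: 42.4
17.8 [548.87188909 242.40527045 247.76121828] [-3.14094966  0.00768563  0.72500411] [ 0.00668765  0.46342739 -0.24653118] [ 0.01261647 -0.20530577  0.0085564 ]
G along -116.62288495928303 lat 0.07759393405730448 z 156.76121828208596 axial 195.06760823289684 perp 11.464333476570488
mouth th -55.5 axial 78.59646334612245 perp 0.22695594602497948
mouth th -53.0 axial 78.21715054468662 perp 5.318051425135465
```

View pics/L12.png

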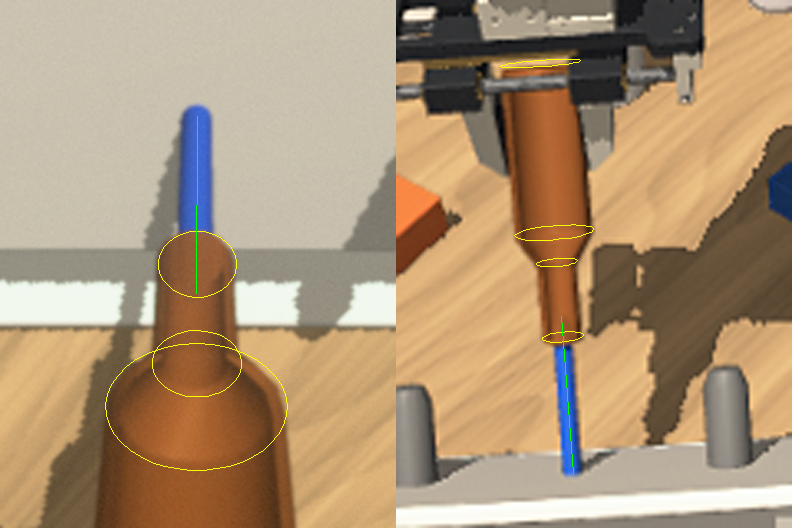

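```bash
python3 -m handwheel '{"translation":[[-0.009,0.01,-0.018],[-0.008,0.009,-0.02],[-0.008,0.009,-0.02],[-0.007,0.008,-0.021],[-0.007,0.008,-0.021],[-0.007,0.008,-0.021],[-0.006,0.007,-0.021],[0,0,0]],"twist":[0,0,0,0,0,0,0,0]}' 255; python3 look.py 13 -53 -55
```

```text
time: 18.8
tool_pos: [540.0, 252.5, 225.0]
tcp_rot: [-3.14, 0.008, 0.725]
contact_force: [-0.5, 2.0, 0.2]
grip_width: 42.8
18.9 [540.1103151  252.36412615 225.08508592] [-3.13973798  0.0076275   0.72509277] [-1.9188965   0.25368971 -0.78677196] [ 0.37793307  0.22175401 -0.03308809]
G along -103.35896897029967 lat -0.02822998081112786 z 134.08508592448882 axial 169.16899286606113 perp 7.043740018196772
mouth th -53.0 axial 52.318535177850904 perp 0.8974579667617597
mouth th -55.0 axial 52.60421946966755 perp -3.176820047054914
```

View pics/L13.png

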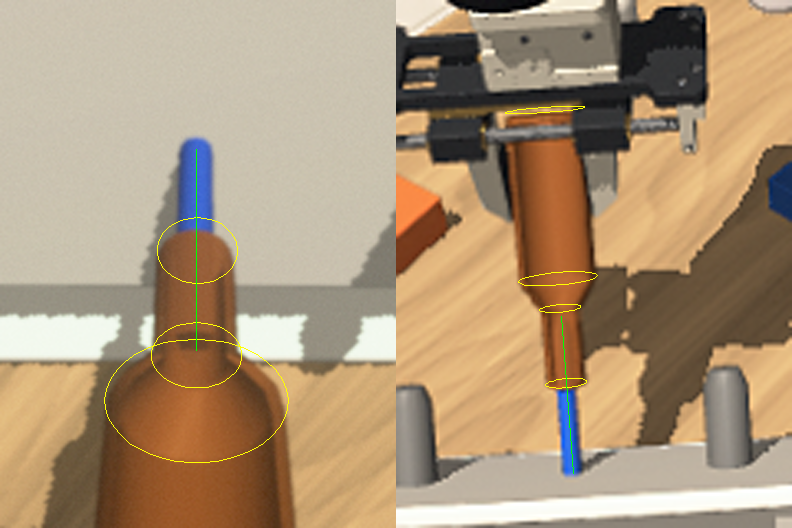

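```bash
python3 -m handwheel '{"translation":[[-0.007,0.008,-0.021],[-0.008,0.009,-0.021],[-0.008,0.009,-0.021],[-0.008,0.009,-0.021],[-0.008,0.009,-0.021],[-0.008,0.009,-0.021],[-0.007,0.008,-0.021],[0,0,0]],"twist":[0,0,0,0,0,0,0,0]}' 255; python3 look.py 14 -51 -53
```

```text
time: 19.9
tool_pos: [531.3, 262.4, 202.3]
tcp_rot: [-3.139, 0.007, 0.725]
contact_force: [-1.6, 1.8, 0.6]
grip_width: 42.7
20.0 [531.30955304 262.43236145 202.40086374] [-3.13927096  0.00672021  0.72512531] [-1.57537148  2.17552233  0.15698632] [ 0.60462615  0.35938259 -0.06690218]
G along -89.98739163768482 lat -0.17774069808742735 z 111.4008637437909 axial 143.19495445077519 perp 2.7004133927909777
mouth th -51.0 axial 26.201176754008188 perp 0.6358976530901277
mouth th -53.0 axial 26.344496762564944 perp -3.445868658644036
```

View pics/L14.png

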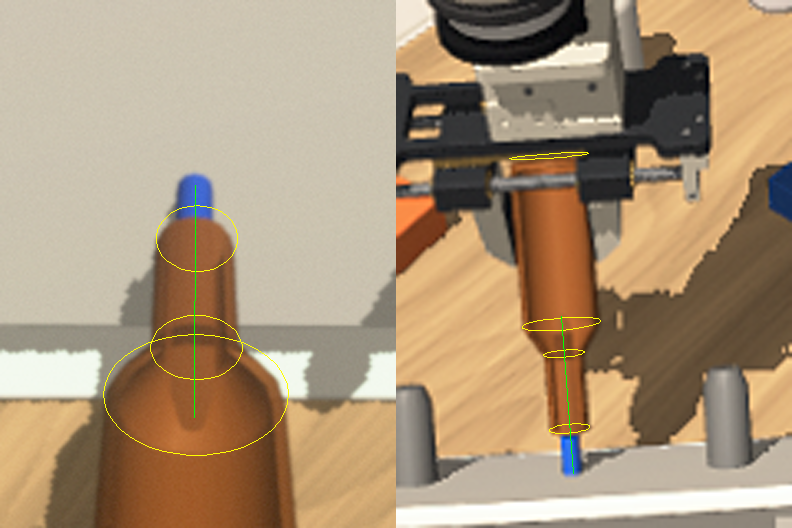

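```bash
python3 -m handwheel '{"translation":[[-0.008,0.009,-0.015],[-0.008,0.009,-0.016],[-0.008,0.009,-0.016],[-0.008,0.009,-0.016],[-0.008,0.009,-0.016],[-0.007,0.008,-0.014],[0,0,0],[0,0,0]],"twist":[0,0,0,0,0,0,0,0]}' 255; python3 look.py 15 -51 -53
```

```text
time: 21.0
tool_pos: [524.0, 270.8, 187.9]
tcp_rot: [-3.14, 0.006, 0.725]
contact_force: [-1.5, 0.1, 3.1]
grip_width: 42.7
21.1 [523.98777096 270.76628799 187.90197767] [-3.13978672  0.00624062  0.72505573] [-1.50685983  0.91321752  2.32837861] [0.4529799  0.38040099 0.05939743]
G along -78.89448164949039 lat -0.273914189963076 z 96.90197766851514 axial 124.95606659470491 perp 1.8747986973455966
mouth th -51.0 axial 7.962288897937941 perp -0.18971704235524056
mouth th -53.0 axial 8.105608906494696 perp -4.271483354089407
```

View pics/L15.png

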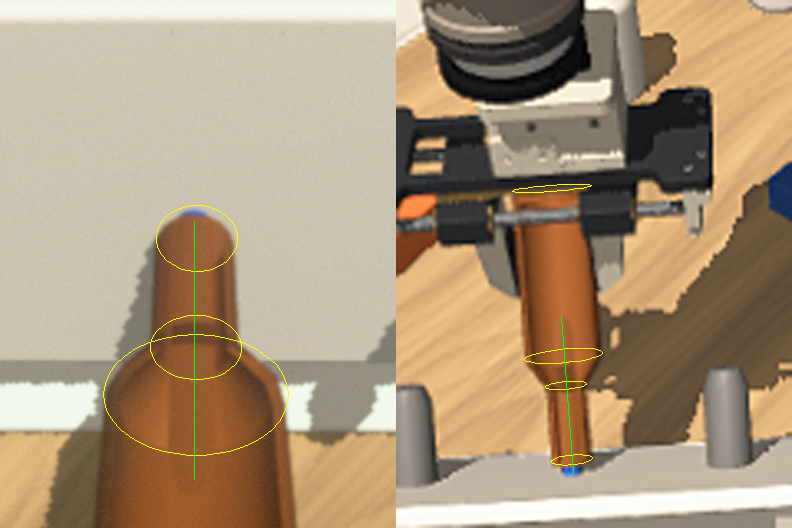

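```bash
python3 -m handwheel '{"translation":[[-0.004,0.004,-0.006],[-0.004,0.004,-0.006],[-0.004,0.004,-0.006],[-0.003,0.004,-0.006],[0,0,0],[0,0,0],[0,0,0],[0,0,0]],"twist":[0,0,0,0,0,0,0,0]}' 255; python3 look.py 16 -51 -53
```

```text
time: 22.1
tool_pos: [521.9, 273.2, 184.2]
tcp_rot: [-3.14, 0.006, 0.725]
contact_force: [-2.0, 0.7, 1.9]
grip_width: 42.4
22.2 [521.85883559 273.17400878 184.22488605] [-3.14028145  0.00581004  0.72488435] [-1.40184829  0.54012673  2.76752637] [0.36193993 0.34602594 0.05410576]
G along -75.68059037672694 lat -0.29153878723978033 z 93.2248860498512 axial 120.07288232642145 perp 1.9722695014814846
mouth th -51.0 axial 3.0791046296544575 perp -0.09224623821936051
mouth th -53.0 axial 3.2224246382112125 perp -4.1740125499535266
```

View pics/L16.png

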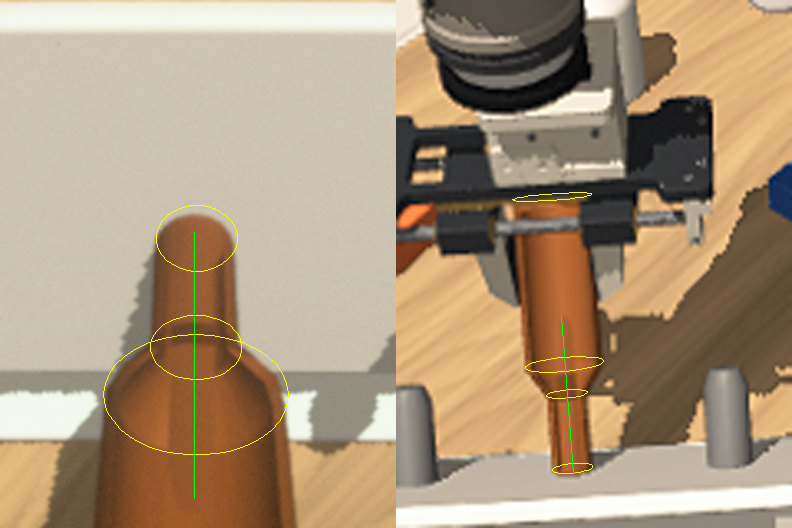

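```bash
python3 -m handwheel '{"translation":[[0,0,0],[0,0,0],[0,0,0],[0,0,0],[0,0,0],[0,0,0],[0,0,0],[0,0,0]],"twist":[0,0,0,0,0,0,0,0]}' 0; python3 look.py 17 -50
```

```text
time: 23.2
tool_pos: [522.6, 272.4, 183.6]
tcp_rot: [3.141, 0.006, 0.725]
contact_force: [0.3, 0.4, -0.2]
grip_width: 92.0
23.3 [522.52696498 272.39752124 183.58309623] [3.14106109 0.00616151 0.72479106] [-0.31667924 -0.33413945  0.29745907] [-0.00693825 -0.09737085  0.02849289]
G along -76.70477007707296 lat -0.27210029884602477 z 92.5830962292699 axial 120.23981887117866 perp 0.7750769963826514
mouth th -50.0 axial 3.227829125641565 perp 0.752698651425856
```

View pics/L17.png

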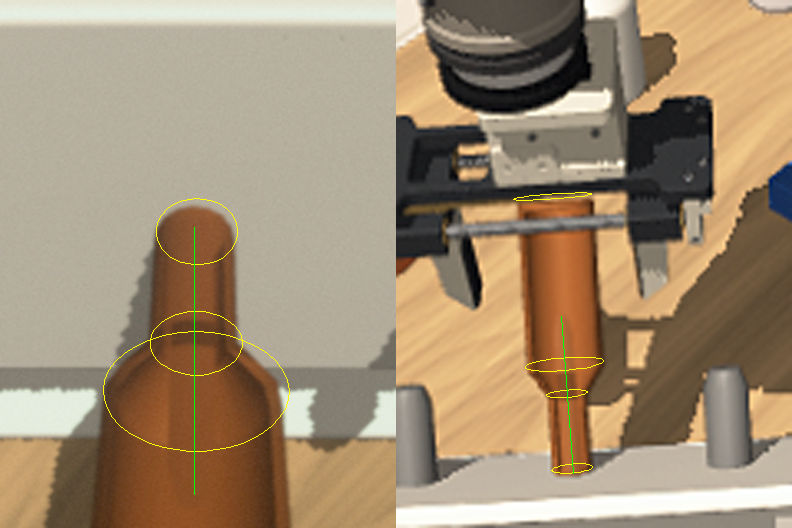

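View pics/w17.png

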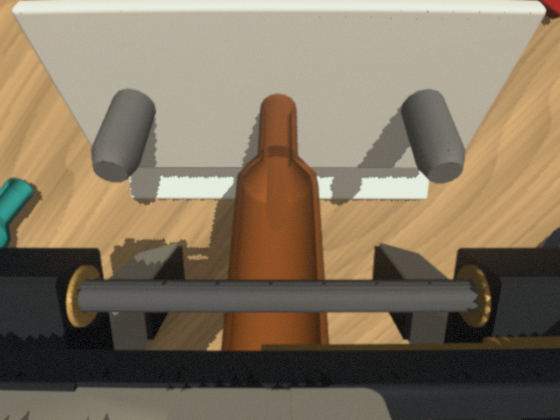

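```bash
python3 -m handwheel '{"translation":[[0,0,0.03],[0,0,0.08],[0,0,0.15],[0,0,0.2],[0,0,0.2],[0,0,0.15],[0,0,0],[0,0,0]],"twist":[0,0,0,0,0,0,0,0]}' 0
python3 - <<'E'
from h import *
np.set_printoptions(precision=1,suppress=True)
for n in("wrist","side"):
    c=snap(n,n+"18.png")
    for l in ["bottle_center","bottle_mouth","peg"]:
        for d in spot_point(n,l): 
            w=toworld(c,d["position"]); print(n,l,round(d["score"],2),w,proj(c,w)[0])
o=get_obs();print(o['tool_pos'],o['contact_force'])
cv2.imwrite("pics/s18c.png",cv2.resize(cv2.imread("pics/side18.png")[200:400,110:300],None,fx=3,fy=3))
E
```

```text
time: 24.3
tool_pos: [522.1, 272.3, 313.3]
tcp_rot: [3.14, 0.003, 0.725]
contact_force: [-0.5, 0.6, -0.2]
grip_width: 92.1
wrist bottle_center 0.92 [509.3 287.4 146. ] [279.  173.6]
wrist bottle_center 0.9 [339.1  49.8  18.3] [ 56.  207.8]
wrist bottle_mouth 0.79 [475.1 328.6  90.2] [280.8 109.9]
wrist bottle_mouth 0.61 [347.4 130.5  18.5] [ 96.1 164.7]
side bottle_center 0.71 [ 302.1 -203.3   28.8] [411.1 226.4]
side bottle_center 0.68 [508.7 291.1 143.9] [199.2 281.8]
side bottle_mouth 0.88 [473.7 331.   85.9] [201.9 323.5]
side bottle_mouth 0.84 [ 200.1 -161.3   28.6] [442.5 254.3]
side bottle_mouth 0.59 [349.1 129.   17.9] [317.2 308.8]
[522.3 272.3 313.3] [1.  0.3 0.2]
```

View pics/s18c.png

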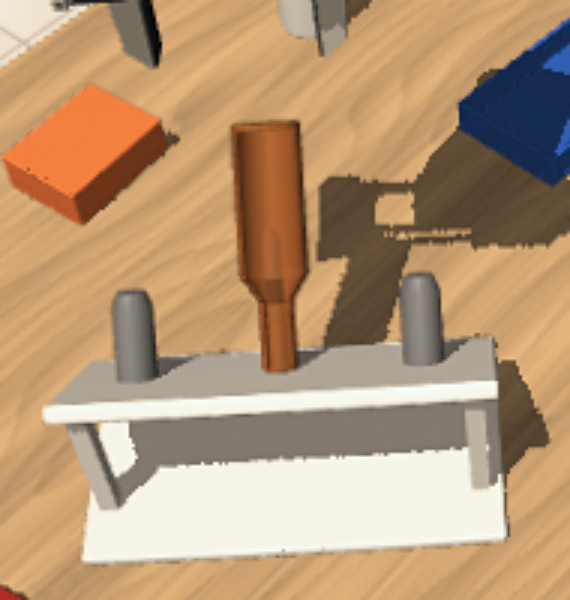

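View pics/wrist18.png

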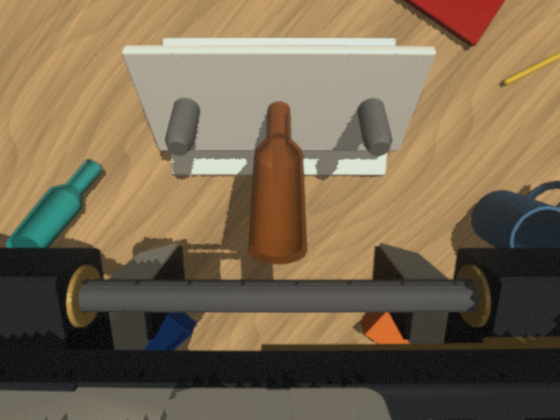

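Run:
```python
from h import *
np.set_printoptions(precision=1,suppress=True)
for n in("top","side"):
    c=snap(n,n+"19.png")
    for l in ["beaker","dishes","slidebox","squeeze","bottle_mouth"]:
        for d in spot_point(n,l)[:2]: print(n,l,round(d["score"],2),toworld(c,d["position"]))
o=get_obs();print(o['time'],o['dq'],o['contact_force'])
close_job()
```

```text
top dishes 0.7 [ 691.2 -403.2    3.3]
top slidebox 0.87 [791. 238.   3.]
top squeeze 0.96 [773.6  -3.    1.7]
top squeeze 0.66 [ 737.  -179.7    1.4]
top bottle_mouth 0.61 [ 199.  -163.1   32.6]
top bottle_mouth 0.58 [344.5 125.5  22.9]
side beaker 0.87 [ 733.5 -173.9   -2.3]
side dishes 0.87 [ 687.4 -398.8   -4.6]
side slidebox 0.89 [789.  238.6  -1.4]
side squeeze 0.51 [770.5  -3.5  -0.1]
side bottle_mouth 0.95 [ 200.7 -159.8   27.6]
side bottle_mouth 0.69 [349.7 129.5  18.8]
25.3 [ 0.  0. -0. -0. -0.  0.] [ 0.3 -0.9  0. ]
the job is handed in; nothing more can be done
```

The amber bottle is hanging mouth-down on the slim blue peg, released, and the job was handed in at about 25 s of the 58 s. `close_job()` gives no verdict, so the result rests on the checks below.

**What I did:** I gripped the small amber bottle about 38 mm from its base and lifted it clear of the cradle. The moves only turn about the vertical. To tip the bottle mouth-down I pressed its neck up against the underside of the blue peg, so it pivoted between the pads from +20° to about −56°. I then backed off, threaded it onto the peg, where it straightened to about −51°, opened the gripper and raised the arm straight up. The forces I read at the wrist stayed at about 4 N or less.

**Last checks:**
- **Seat on the peg:** The wrist and side pictures show the neck around the peg and the mouth on the board. The networks put the mouth at (475, 329, 90) and (474, 331, 86). The peg's foot measured about (471, 329, 88), so the mouth is about 4–5 mm off against the 12 mm limit.
- **Peg height:** Readings of the foot ranged from 84 to 88 mm, against the stated 90 mm. This did not affect the fit.
- **Clearance:** The gripper was about 130 mm above the release height, the joints were at rest and the contact force was about zero.
- **Bystanders:** Beaker, dishes, slide box and squeeze bottle all read within about 6 mm of where they started, which is close to measurement noise.
- **Gap in the checks:** In the very last pictures the networks did not report the hanging bottle's mouth, only the mouths of the two other bottles. I did not look at those pictures by eye. The seat check is from one look earlier.

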